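# Close the guard and start the honing machine at its membrane keypad

## Robot

A 6-joint arm with a two-finger parallel gripper is mounted at the origin on the work surface. World frame = base frame: x ahead of the robot, y to its left, z up, the work surface at z = 0. Lengths are in m, angles in rad, forces in N, time in s.
With the tool pointing down it reaches from about 0.225 to 0.875 m from the base axis. Payload 3.4 kg.
Tool frame: the origin (TCP) lies at the very end of the fingers, on their centre line; the grasp point (between the pads) lies 19 mm behind it; z points along the fingers, x is the direction in which the jaws open and shut, and the axes are right-handed (so a half turn about z gives the same grasp; the last joint's range is limited). The gripper opens to 85 mm and grips with 20 to 120 N. Pads are 22 mm wide; open, the fingers measure 114 mm over their backs; the gripper's body (76 mm by 85 mm) begins 54 mm behind the grasp point. The pads swing forward as they close: fully open they stand 13 mm farther back than shut.
Start: joints at [-1.317, 0.276, 1.505, -0, 1.361, -0.121], TCP at [0.211, -0.535, 0.231] pointing down, gripper open.
Joint ranges: [-2.89, 2.89], [-0.75, 2.08], [0.22, 2.7], [-1.18, 4.32], [0.11, 2.71], [-2.7, 2.7]. Speed limits (rad/s): [2.57, 2.57, 3.14, 3.14, 3.14, 3.14].

## Interface

Orientations are given as a unit quaternion [w, x, y, z].
In Python, from rig import manip gives the robot as it stands.
- The arm moves only by the tool send_rows, never from a script. Its argument "increments" is a list of rows, each a list of 5 numbers: the opening, from 0 (shut) to 1 (fully open), then the shift along the tool's x, y, z in m, then the turn about the tool's z in rad. A call has 1 to 8 rows; each row shifts and turns the commanded pose from where the row before left it, along the tool's axes as they then stand; what a row does not reach is not made up. A row lasts 1/8 s, in which the tool goes at most 62.5 mm and 10.7 degrees, less where a joint would pass 70% of its speed; a pose out of reach is approached as far as the arm can. A call is refused whole if a number of a shift passes 0.0625 or a number of a turn 0.188, either way. A call with a gripper value outside its range is refused whole. The fingers move at their own pace and stop on an object; "squeeze" is the grip in N (left out, the last holds). Time passes only in rows, so rows that do not move let the fingers close. It gives the time, the measured TCP pose, the force and the opening at its end, in the units of the state.
- manip.get_state(): the state, without advancing time (a new reading comes with each control period).
- manip.get_image(name): name is "scene" or "top" or "wrist"; returns the picture (400x640x3 uint8, red, green, blue); there is no depth.
- manip.calibration(name): a dict with "fx", "fy", "cx", "cy" (pixels), "camera_from_world" (4x4, takes a point from world to camera coordinates). Camera axes: x right, y up, looking along -z (the intrinsics and any distortion apply to the point x, -y, -z); pixel columns grow to the right and rows downward; lengths in m; the calibration is good to about 2 mm. A picture is of the moment at which its call begins: read the wrist's pose just before it. calibration takes no time and is no camera call; for the wrist camera it gives the pose at the moment of the call.
- manip.sign_off(): hands the job in, once; it reports no verdict.
The state is a dict: "clock": time; "qpos": joint angles; "qd": joint speeds; "effort": joint torques, N m; "position": TCP position; "ee_rot": TCP orientation; "contact_force": force on the tool from outside, world axes, zero at the start; "moment": the same for the moment, N m; "width": finger opening in m.
Only numpy, scipy, OpenCV 4.12 (cv2) and the standard library are available. Lean on these libraries where they do the work, as an engineer would, in place of code of your own. Each camera call takes 0.05 s, during which the arm holds its last target.

## Task

Get the honing machine running: first lower its clear guard fully home over the wheel, then press the green membrane key squarely and firmly, hold it steadily for about one and a half seconds, and let go. Feel for the key's resistance rather than punching it, do not press the red or white key, and leave everything else lying where it is.

Things in the scene. Friction and masses are not known exactly. Their poses are not given: they have to be found in the camera images.
- machine: Grey bench honing machine, fixed, 260 deep (its x) x 360 wide (its y) x 300 high. Origin: centre of its underside; its -x face is the front, roughly towards the robot; its +y is left seen from the robot. Right half (y -180 to +20): deck at height 90 with a wheel of radius 55 (top at height 155) under the guard. Left half (y +20 to +180): sloping key panel under a brow.
- panel (a point): Middle of the black key panel, machine x -20, y 100, height 160. The panel (130 x 160) slopes up and away from the robot, 28 degrees from level; z here points square out of it, leaning to the robot. Three 36 mm keys in a row along y, 46 apart, the middle one here. A gripper must come in along this z (tilted about 28 degrees) because of the brow.
- brow (a point): Middle of the lower front edge of the dark steel brow that juts out above the panel: machine x +2, height 270; it runs from y +20 to +180, back to x +130, and its flat top is at height 300. It stops a wide gripper pointing straight down at the keys.
- guard (a joint): Angle of the guard, a clear hood with yellow edges and a black bar handle, hinged along the machine's y axis at its far side. 0 = fully home, flat over the wheel; 1.5 = fully up; it starts raised. The hinge is stiff: the guard stays at any angle and takes about 1 to 3 N at the bar to lower. Closed, the hood spans 160 (x) x 100 (y) and stands 75 above the hinge.
- guard_hinge (a point): Middle of the guard's hinge line, at machine x = +85, y = -85, height 100. Axes as the machine's.
- guard_bar (a point): Middle of the guard's handle: round black bar, 12 diameter, 92 long along the machine's y, held by an arm at each end (about 80 free between them), 45 clear of the hood's front wall. Guard closed: 205 towards the machine's front and 70 up from the hinge; it swings about the hinge with the guard (radius 217).
- key_start: Green membrane key, 36 x 36, 4 thick: the one to press. Origin: centre of its underside, on the panel; its z axis points out of the panel, 28 degrees from vertical, leaning to the robot. Which of the three places it has varies. It hardly moves: about 1.5 mm at 6 N, 2.5 mm at 10 N, then solid. It registers while 6 N or more is on it; above 40 N it is damaged.
- key_start_face (a point): Centre of the outer face of the green key, 4 above its origin along its z axis.
- key_stop: Red membrane key, same size and frame. Not to be pressed (3 N counts).
- key_speed: White membrane key, same size and frame. Not to be pressed (3 N counts).
- compound_tin: Bystander: round tin, 70 diameter, 28 high, loose on top of the brow. Origin: centre of its underside.
- gouge_a: Bystander: carving gouge with a pale handle, about 200 long, 26 high, lying on the table between the robot and the machine. Origin: near its middle, on its underside.
- gouge_b: Bystander: carving gouge with a dark handle, about 190 long, lying to the right of the machine.
- mallet: Bystander: wooden mallet, head 70 x 120 x 70, handle 130, lying to the left of the machine. Origin under the head.
- blank: Bystander: carved wood blank 200 x 50 x 45, lying to the left of the machine.
- glue: Bystander: white glue bottle with an orange cap, 56 diameter, 130 high, standing to the right of the machine.
- water: Bystander: green water bottle with a yellow cap, 66 diameter, 200 high, standing to the right of the machine.

How it is judged:
By the outcome, as a careful person would: the job done as asked, in the order asked, and still so for the second after the job is handed in, with the robot touching nothing.
It also fails if it takes over 48 s, if anything falls off the work surface, if the arm or the gripper's body presses on something with over 40 N, if the wrist force passes 120 N, or if a joint passes its speed limit or range.

## Working session

There is one attempt and no reset: what is moved stays moved. The work goes in short steps, Python scripts to look and compute and a tool call to move; the robot and the scene stay as the last step left them, time stands still between calls to the robot, and variables do not carry over. Pictures are saved under pics/ and viewed, and the job is handed in when it is done.

Besides the shell and the picture viewer there is one more tool, called after "Request:" as name(argument=value, ...), one argument or row to a line, values as JSON. send_rows: Moves the arm, as the interface text tells. Its arguments: {"type":"object","properties":{"increments":{"type":"array","items":{"type":"array","items":{"type":"number"}}},"squeeze":{"type":"number"}},"required":["increments"]}

```bash
ls; mkdir -p pics; python3 - <<'E'
from rig import manip
import cv2
print(manip.get_state())
for n in ("scene","top","wrist"):
    im=manip.get_image(n); cv2.imwrite(f"pics/a_{n}.png",im[:,:,::-1])
    c=manip.calibration(n); print(n,c)
E
```

```text
pics
{'clock': 0.0, 'qpos': array([-1.31700831e+00,  2.76590317e-01,  1.50615902e+00, -3.50539317e-06,
        1.36069309e+00, -1.21009488e-01]), 'qd': array([-0.002297  , -0.00061566,  0.00140274, -0.00181791,  0.00029042,
        0.00060099]), 'effort': array([-7.25951340e-04, -4.16778338e+01, -2.45805126e+01, -2.84399339e-04,
        1.09666813e-02,  2.30703286e-06]), 'position': array([ 0.21035052, -0.53456243,  0.23043206]), 'ee_rot': array([-6.07877771e-04,  8.26463433e-01, -5.62989644e-01, -6.97068768e-04]), 'contact_force': array([ 0.88821451, -0.06527452, -0.14521257]), 'moment': array([ 0.0428193 ,  0.02284597, -0.01477246]), 'width': 0.08554678153717846}
scene {'fx': 479.52404536067945, 'fy': 479.52404536067945, 'cx': 328.4307808723492, 'cy': 203.19904077898485, 'camera_from_world': array([[-0.98728846,  0.15889183,  0.00385729,  0.52919144],
       [-0.14112301, -0.88752809,  0.43860938, -0.0231593 ],
       [ 0.0731149 ,  0.43248963,  0.89866954, -1.92712734],
       [ 0.        ,  0.        ,  0.        ,  1.        ]])}
top {'fx': 486.8983725859408, 'fy': 486.8983725859408, 'cx': 318.5796689991463, 'cy': 192.85153378248867, 'camera_from_world': array([[-8.41981205e-04, -9.99994555e-01, -3.19078466e-03,
        -3.22307802e-03],
       [ 9.94833022e-01, -1.16155919e-03,  1.01518025e-01,
        -5.66196868e-01],
       [-1.01521178e-01, -3.08882168e-03,  9.94828583e-01,
        -1.56080217e+00],
       [ 0.00000000e+00,  0.00000000e+00,  0.00000000e+00,
         1.00000000e+00]])}
wrist {'fx': 285.9386249960122, 'fy': 285.9386249960122, 'cx': 319.72121263946525, 'cy': 197.6752672248063, 'camera_from_world': array([[ 0.3652045 , -0.93092609, -0.00151426, -0.57503196],
       [ 0.88731904,  0.34858845, -0.30191226,  0.03920543],
       [ 0.28158585,  0.10891609,  0.95333451, -0.38003541],
       [ 0.        ,  0.        ,  0.        ,  1.        ]])}
```

View pics/a_scene.png

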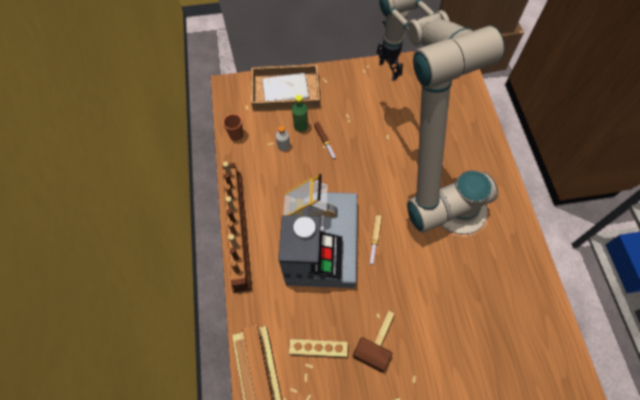

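View pics/a_top.png

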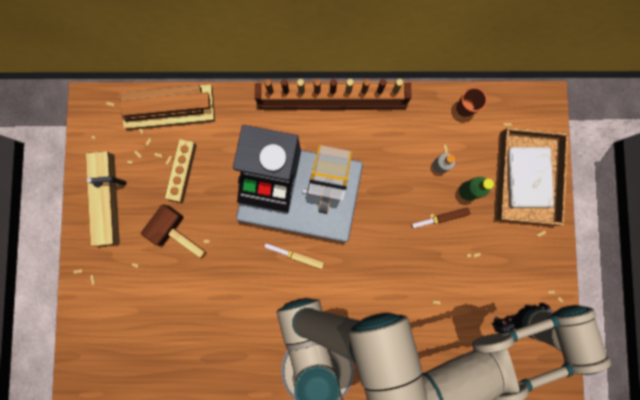

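View pics/a_wrist.png

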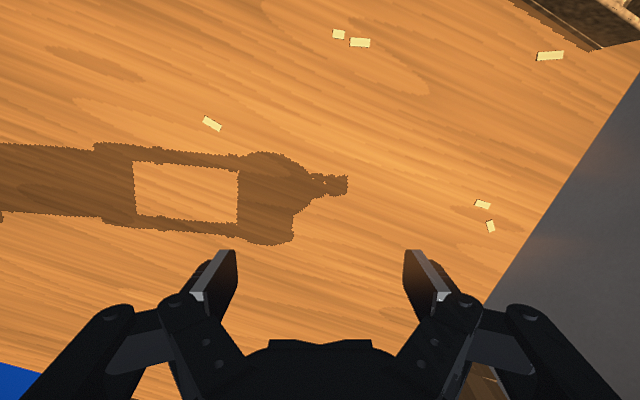

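The top view (a_top) shows the machine around pixel (300,185), with keys green (249,186), red (264,188) and white (279,191), and the guard raised near (330,170). I'll zoom in to fit its pose.

```bash
python3 - <<'E'
import cv2
t=cv2.imread("pics/a_top.png")[115:250,225:370]; cv2.imwrite("pics/b_top.png",cv2.resize(t,None,fx=5,fy=4.4,interpolation=cv2.INTER_CUBIC))
s=cv2.imread("pics/a_scene.png")[165:300,265:390]; cv2.imwrite("pics/b_scene.png",cv2.resize(s,None,fx=5,fy=4.4,interpolation=cv2.INTER_CUBIC))
E
```

```text
(no output)
```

View pics/b_top.png

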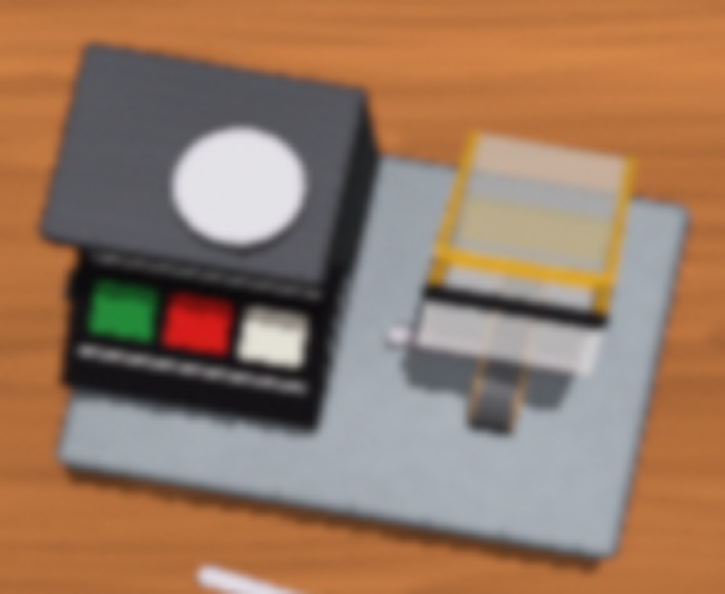

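View pics/b_scene.png

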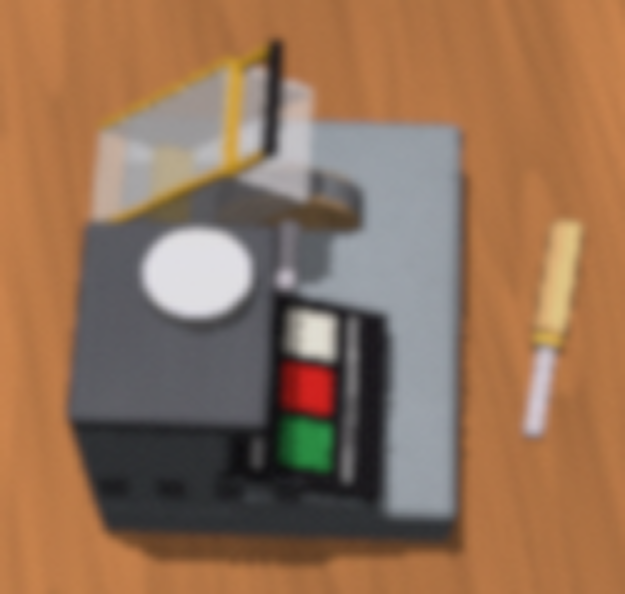

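```bash
cat > h.py <<'E'
import numpy as np, cv2
from rig import manip
from scipy.optimize import least_squares
def proj(c,P):
    P=np.atleast_2d(P); T=c["camera_from_world"]; p=P@T[:3,:3].T+T[:3,3]
    return np.c_[c["cx"]+c["fx"]*p[:,0]/-p[:,2], c["cy"]+c["fy"]*(-p[:,1])/-p[:,2]]
def m2w(q,P):
    c,s=np.cos(q[2]),np.sin(q[2]); P=np.atleast_2d(P)
    return np.c_[q[0]+c*P[:,0]-s*P[:,1], q[1]+s*P[:,0]+c*P[:,1], P[:,2]]
def bar(th,y=-.085):
    a=np.arctan2(.070,-.205)-th; r=np.hypot(.205,.07)
    return np.array([.085+r*np.cos(a),y,.1+r*np.sin(a)])
E
python3 - <<'E'
from h import *
n=.004*np.array([-np.sin(np.radians(28)),0,np.cos(np.radians(28))])
K=lambda y:np.array([-.02,y,.16])+n
obj=dict(fl=[-.13,.18,.09],fr=[-.13,-.18,.09],br=[.13,-.18,.09],Bbl=[.13,.18,.3],Bfl=[.002,.18,.3],Bbr=[.13,.02,.3],k1=K(.146),k2=K(.1),k3=K(.054))
top=dict(fl=(58,462),fr=(615,555),br=(688,207),Bbl=(88,43),Bfl=(40,240),Bbr=(368,92),k1=(124,311),k2=(197,324),k3=(274,336),b1=(425,293),b2=(607,322))
sc=dict(fr=(458,125),fl=(455,518),Bbl=(70,418),Bfl=(265,430),Bbr=(88,222),k3=(310,335),k2=(308,388),k1=(307,445),b2=(277,42),b1=(270,155))
C={n:manip.calibration(n) for n in("top","scene")}
def res(q,v=False):
    out=[]
    for nm,D,o in(("top",top,(225,115)),("scene",sc,(265,165))):
        for k,(u,w) in D.items():
            P=bar(q[3],-.085+(.046 if k=="b1" else -.046)) if k[0]=="b" else obj[k]
            e=proj(C[nm],m2w(q,P))[0]-[o[0]+u/5,o[1]+w/4.4]
            out.append(e)
            if v: print(nm,k,e.round(2))
    return np.ravel(out)
r=least_squares(res,[.6,.05,-.15,1.],loss="soft_l1"); print(r.x); res(r.x,1)
q=r.x
for a in("bar",bar(q[3])),("barclosed",bar(0)),("green",obj["k1"]),("brow",[.002,.146,.27]): print(a[0],m2w(q,a[1]))
for k in("wrist",):
    T=manip.calibration(k)["camera_from_world"]; R=T[:3,:3]; print("cam",-R.T@T[:3,3])
E
```

```text
[ 0.56889191  0.05555284 -0.18977915  0.88514823]
top fl [-1.53 -0.04]
top fr [0.47 0.58]
top br [-18.03  25.19]
top Bbl [-1.43 -1.38]
top Bfl [-1.41 -0.84]
top Bbr [-0.26 -1.81]
top k1 [-0.49 -0.23]
top k2 [-0.03 -0.32]
top k3 [-0.35 -0.18]
top b1 [ 1.13 -0.69]
top b2 [-1.83 -0.95]
scene fr [ 0.75 -1.73]
scene fl [ 0.97 -0.93]
scene Bbl [-0.56 -0.09]
scene Bfl [ 0.95 -1.6 ]
scene Bbr [-0.48 -1.55]
scene k3 [ 0.64 -1.02]
scene k2 [ 0.64 -0.76]
scene k1 [ 0.42 -1.11]
scene b2 [-0.09  0.09]
scene b1 [ 0.28 -1.64]
bar [[ 0.56206873 -0.02969049  0.30299405]]
barclosed [[ 0.43501183 -0.00528402  0.17      ]]
green [[0.57494856 0.20305863 0.16353179]]
brow [[0.59839774 0.19855426 0.27      ]]
cam [ 0.28222913 -0.50758685  0.37326672]
```

```bash
python3 - <<'E'
from h import *
n=.004*np.array([-np.sin(np.radians(28)),0,np.cos(np.radians(28))])
K=lambda y:np.array([-.02,y,.16])+n
obj=dict(fl=[-.13,.18,.09],fr=[-.13,-.18,.09],Rb=[.13,-.18,.09],Bbl=[.13,.18,.3],Bfl=[.002,.18,.3],Bbr=[.13,.02,.3],k1=K(.146),k2=K(.1),k3=K(.054))
top=dict(fl=(58,462),fr=(615,555),Rb=(688,207),Bbl=(88,43),Bfl=(40,240),Bbr=(368,92),k1=(124,311),k2=(197,324),k3=(274,336),b1=(425,293),b2=(607,322))
sc=dict(fr=(458,125),fl=(455,518),Bbl=(70,418),Bfl=(265,430),Bbr=(88,222),k3=(310,335),k2=(308,388),k1=(307,445),b2=(277,42),b1=(270,155))
C={n:manip.calibration(n) for n in("top","scene")}
def res(q,v=False,z=0):
    out=[]
    for nm,D,o in(("top",top,(225,115)),("scene",sc,(265,165))):
        for k,(u,w) in D.items():
            P=bar(q[3],-.085+(.046 if k=="b1" else -.046)) if k[0]=="b" else obj[k]
            e=proj(C[nm],m2w(q,P)+[0,0,q[4]])[0]-[o[0]+u/5,o[1]+w/4.4]
            out.append(e)
            if v: print(nm,k,e.round(2))
    return np.ravel(out)
r=least_squares(res,[.6,.05,-.15,1.,0],loss="soft_l1"); print("with free z:",r.x)
r=least_squares(lambda q:res(np.r_[q,0]),[.6,.05,-.15,1.],loss="soft_l1"); print(r.x); res(np.r_[r.x,0],1)
q=r.x
for a in("bar",bar(q[3])),("barclosed",bar(0)),("green",obj["k1"]),("brow",[.002,.146,.27]): print(a[0],m2w(q,a[1]))
s=manip.get_state(); print(s["position"],s["width"])
E
```

```text
with free z: [ 0.56902405  0.05481814 -0.19343154  0.88550697 -0.01348495]
[ 0.56830876  0.05618014 -0.19394681  0.88347889]
top fl [-1.85 -0.13]
top fr [0.05 0.98]
top Rb [ 0.76 -1.13]
top Bbl [-1.41 -1.4 ]
top Bfl [-1.58 -0.89]
top Bbr [-0.29 -1.59]
top k1 [-0.69 -0.24]
top k2 [-0.24 -0.27]
top k3 [-0.57 -0.07]
top b1 [ 0.88 -0.29]
top b2 [-2.11 -0.41]
scene fr [ 1.12 -1.48]
scene fl [ 0.95 -0.65]
scene Bbl [-0.58 -0.1 ]
scene Bfl [ 0.92 -1.45]
scene Bbr [-0.3  -1.55]
scene k3 [ 0.77 -0.86]
scene k2 [ 0.71 -0.6 ]
scene k1 [ 0.44 -0.94]
scene b2 [0.36 0.24]
scene b1 [ 0.63 -1.49]
bar [[ 0.56079796 -0.02896872  0.30286753]]
barclosed [[ 0.4341763  -0.00409823  0.17      ]]
green [[0.57498011 0.20365941 0.16353179]]
brow [[0.59841031 0.19905735 0.27      ]]
[ 0.21038566 -0.53469964  0.23062029] 0.08550187081982469
```

Request:
send_rows(
  increments=[
    [1,0,0,-0.0625,0],
    [1,0,0,-0.0625,0],
    [1,0,0,-0.0625,0],
    [1,-0.034,-0.051,0,0],
    [1,-0.034,-0.051,0,0],
    [1,-0.034,-0.051,0,0],
    [1,-0.034,-0.051,0,0],
    [1,-0.034,-0.051,0,0],
  ],
)

```text
clock: 1.15
position: [0.3863, -0.2818, 0.4186]
ee_rot: [-0.0, 0.826, -0.563, 0.0]
contact_force: [0.5, -0.4, -0.5]
width: 0.0853
```

Request:
send_rows(
  increments=[
    [1,-0.034,-0.051,0,0],
    [1,-0.034,-0.051,0,0],
    [1,-0.034,-0.051,0,0],
    [1,0,0,0,-0.18],
    [1,0,0,0,-0.18],
    [1,0,0,0,-0.18],
    [1,0,0,0,-0.18],
    [1,0,0,0,-0.18],
  ],
)

```text
clock: 2.15
position: [0.4905, -0.1325, 0.4184]
ee_rot: [-0.0, 0.99, -0.144, -0.0]
contact_force: [0.5, -0.0, -0.3]
width: 0.0858
```

```bash
cat >> h.py <<'E'
from scipy.spatial.transform import Rotation as Ro
Q=np.array([0.56831,0.05618,-0.19395,0.8835])
def pose():
    s=manip.get_state(); w=s["ee_rot"]; R=Ro.from_quat([w[1],w[2],w[3],w[0]]).as_matrix()
    return s,s["position"],R
def rep():
    s,p,R=pose()
    print("t",round(float(s["clock"]),2),"p",p.round(4),"yaw",np.arctan2(R[1,0],R[0,0]).round(4),"zax",R[:,2].round(4),"F",s["contact_force"].round(1),"w",round(float(s["width"]),4),"q",s["qpos"].round(3))
E
python3 - <<'E'
from h import *
rep()
im=manip.get_image("wrist"); cv2.imwrite("pics/c_wrist.png",im[:,:,::-1])
c=manip.calibration("wrist")
np.save("c_cal.npy",c)
print(proj(c,m2w(Q,[bar(.8835),bar(.8835,-.131),bar(.8835,-.039),[-.02,.146,.164]])))
E
```

```text
t 2.15 p [ 0.4905 -0.1325  0.4184] yaw -0.2899 zax [-8.e-04  2.e-04 -1.e+00] F [ 0.5 -0.  -0.3] w 0.0858 q [-0.401  0.125  1.253 -0.     1.764 -0.111]
[[ 366.48903934   51.86533703]
 [ 368.84145473  110.58332247]
 [ 363.84036181  -14.24756529]
 [ 308.04271203 -165.71488151]]
```

View pics/c_wrist.png

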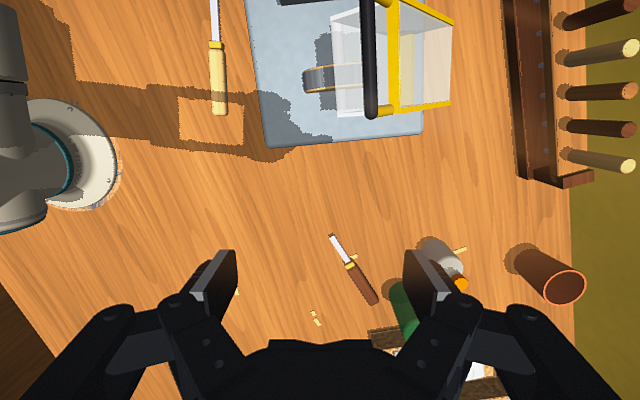

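Request:
send_rows(
  increments=[
    [1,0.0185,-0.059,0,0],
    [1,0.019,-0.059,0,0],
    [1,0,0,0,0.096],
    [1,0,0,0,0],
  ],
)

```text
clock: 2.7
position: [0.5611, -0.0301, 0.4182]
ee_rot: [0.0, 0.981, -0.194, -0.001]
contact_force: [-1.1, -1.3, -0.8]
width: 0.0856
```

```bash
python3 - <<'E'
from h import *
rep()
im=manip.get_image("wrist"); cv2.imwrite("pics/d_wrist.png",im[:,:,::-1])
c=manip.calibration("wrist")
np.save("d_cal.npy",c)
n=.004*np.array([-np.sin(np.radians(28)),0,np.cos(np.radians(28))])
print(proj(c,m2w(Q,[bar(.8835),bar(.8835,-.131),bar(.8835,-.039),[-.02,.146,.16]+n,[-.02,.1,.16]+n])))
E
```

```text
t 2.7 p [ 0.5611 -0.0301  0.4182] yaw -0.3915 zax [-1.2e-03 -1.0e-04 -1.0e+00] F [-1.1 -1.3 -0.8] w 0.0856 q [-0.177  0.214  1.143 -0.     1.786  0.214]
[[318.96771209 190.52346338]
 [328.19427807 234.40950178]
 [308.75598917 141.9515391 ]
 [254.50739389 -23.31111488]
 [264.4968927   20.58006558]]
```

View pics/d_wrist.png

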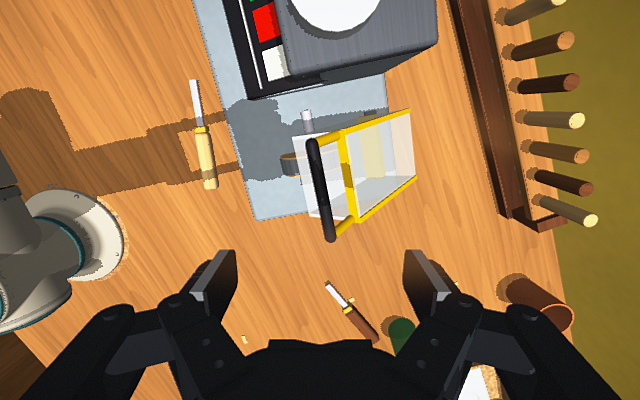

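Request:
send_rows(
  increments=[
    [1,0,0,0,-0.1],
    [1,0,0,0,-0.097],
    [1,0.002,0,0.04,0],
    [1,0,0,0.04,0],
    [1,0,0,0.03,0],
    [1,0,0,0.024,0],
    [1,0,0,0,0],
  ],
)

```text
clock: 3.62
position: [0.5613, -0.0317, 0.2832]
ee_rot: [-0.0, 0.995, -0.098, -0.002]
contact_force: [-0.6, -0.5, -0.1]
width: 0.0856
```

```bash
python3 - <<'E'
from h import *
rep()
im=manip.get_image("wrist"); cv2.imwrite("pics/e_wrist.png",im[:,:,::-1])
c=manip.calibration("wrist")
np.save("e_cal.npy",c)
print(proj(c,m2w(Q,[bar(.8835),bar(.8835,-.131),bar(.8835,-.039)])))
E
```

```text
t 3.62 p [ 0.5613 -0.0317  0.2832] yaw -0.1963 zax [-4.1e-03  6.0e-04 -1.0e+00] F [-0.6 -0.5 -0.1] w 0.0856 q [-0.18   0.234  1.435 -0.     1.476  0.016]
[[315.38071274 264.06887009]
 [316.03410725 339.09588357]
 [314.58457172 172.65077274]]
```

View pics/e_wrist.png

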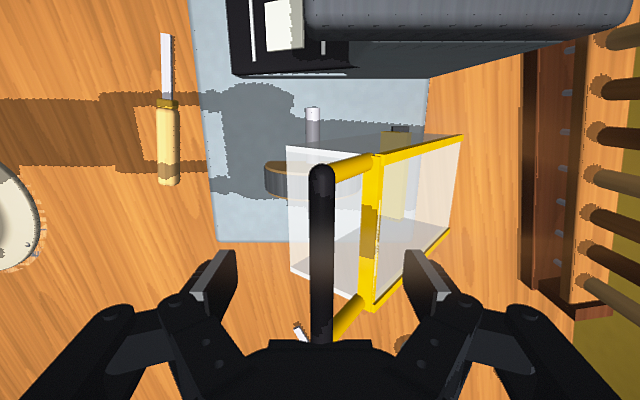

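```bash
python3 - <<'E'
from h import *
L=lambda n:np.load(f"{n}_cal.npy",allow_pickle=True).item()
c,d,e=L("c"),L("d"),L("e")
# free 3D for left end
def tri(obs):
    f=lambda P:np.ravel([proj(k,P)[0]-o for k,o in obs])
    r=least_squares(f,[.56,0,.3]); return r.x,r.fun.round(1)
print(tri([(d,(312,143)),(e,(321,168))]), m2w(Q,bar(.8835,-.039)))
print(tri([(c,(371,114)),(d,(331,238))]), m2w(Q,bar(.8835,-.131)))
E
```

```text
(array([0.57135203, 0.01167913, 0.27385524]), array([ 1.2, -0.9, -0.7,  0.4])) [[0.569669   0.01616787 0.30286913]]
(array([ 0.55301096, -0.07747173,  0.30503204]), array([ 0.4,  0.2, -0.5, -0.1])) [[ 0.55193726 -0.07410719  0.30286913]]
```

Request:
send_rows(
  increments=[
    [0,0,0,0,0],
    [0,0,0,0,0],
    [0,0,0,0,0],
    [0,0,0,0,0],
    [0,0,0,0,0],
    [0,0,0,0,0],
  ],
  squeeze=20,
)

```text
clock: 4.42
position: [0.5628, -0.031, 0.2851]
ee_rot: [0.0, 0.995, -0.097, 0.0]
contact_force: [-2.0, -0.2, 1.7]
width: 0.0112
```

```bash
python3 - <<'E'
from h import *
rep()
im=manip.get_image("wrist"); cv2.imwrite("pics/f_wrist.png",im[:,:,::-1])
s,p,R=pose()
# arc plan from current: assume grasp point on bar, hinge from model
c,sn=np.cos(Q[2]),np.sin(Q[2])
prev=bar(.8835)
for th in np.linspace(.8835,0,13)[1:]:
    b=bar(th); print(th.round(3),((b-prev)*1000).round(1)[[0,2]],(b*1000).round(0)); prev=b
E
```

```text
t 4.42 p [ 0.5628 -0.031   0.2851] yaw -0.1949 zax [ 3.e-04 -1.e-04 -1.e+00] F [-2.  -0.2  1.7] w 0.0112 q [-0.178  0.234  1.431 -0.     1.476  0.016]
0.81 [-14.7  -6.1] [ -6. -85. 297.]
0.736 [-14.2  -7.2] [-20. -85. 290.]
0.663 [-13.7  -8.2] [-34. -85. 281.]
0.589 [-13.   -9.2] [-47. -85. 272.]
0.515 [-12.3 -10.1] [-59. -85. 262.]
0.442 [-11.5 -11. ] [-70. -85. 251.]
0.368 [-10.7 -11.8] [-81. -85. 239.]
0.294 [ -9.8 -12.6] [-91. -85. 226.]
0.221 [ -8.8 -13.3] [-100.  -85.  213.]
0.147 [ -7.8 -13.9] [-108.  -85.  199.]
0.074 [ -6.8 -14.4] [-114.  -85.  185.]
0.0 [ -5.7 -14.9] [-120.  -85.  170.]
```

View pics/f_wrist.png

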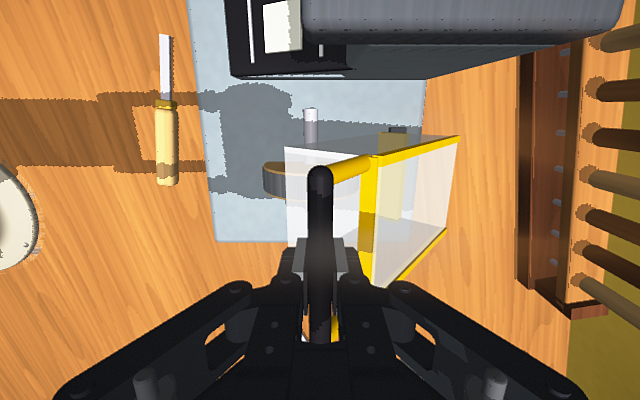

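Request:
send_rows(
  increments=[
    [0,-0.0147,0,0.0061,0],
    [0,-0.0142,0,0.0072,0],
    [0,-0.0137,0,0.0082,0],
    [0,-0.013,0,0.0092,0],
    [0,0,0,0,0],
  ],
)

```text
clock: 5.1
position: [0.5073, -0.02, 0.2533]
ee_rot: [-0.0, 0.995, -0.097, -0.001]
contact_force: [-1.4, 1.0, -2.1]
width: 0.0111
```

Forces are small. I'll continue along the arc.

Request:
send_rows(
  increments=[
    [0,-0.0123,0,0.0101,0],
    [0,-0.0115,0,0.011,0],
    [0,-0.0107,0,0.0118,0],
    [0,-0.0098,0,0.0126,0],
    [0,0,0,0,0],
  ],
)

```text
clock: 5.72
position: [0.4649, -0.0116, 0.208]
ee_rot: [-0.0, 0.995, -0.097, -0.0]
contact_force: [0.8, 1.0, -3.1]
width: 0.0111
```

Request:
send_rows(
  increments=[
    [0,-0.0088,0,0.0133,0],
    [0,-0.0078,0,0.0139,0],
    [0,-0.0068,0,0.0144,0],
    [0,0,0,0,0],
  ],
)

```text
clock: 6.22
position: [0.4416, -0.0071, 0.166]
ee_rot: [-0.0, 0.995, -0.097, -0.001]
contact_force: [2.1, 0.4, -2.6]
width: 0.0114
```

```bash
python3 - <<'E'
from h import *
rep()
im=manip.get_image("wrist"); cv2.imwrite("pics/g_wrist.png",im[:,:,::-1])
E
```

```text
t 6.22 p [ 0.4416 -0.0071  0.166 ] yaw -0.1951 zax [-1.2e-03  4.0e-04 -1.0e+00] F [ 2.1  0.4 -2.6] w 0.0114 q [-0.174  0.126  1.876  0.     1.141  0.021]
```

View pics/g_wrist.png

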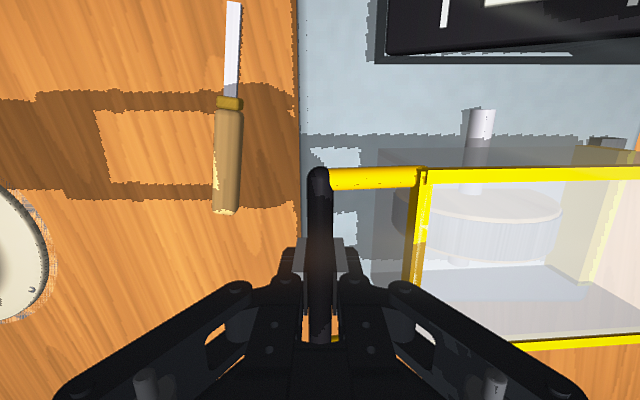

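Request:
send_rows(
  increments=[
    [0,-0.003,0,0.007,0],
    [0,-0.002,0,0.006,0],
    [0,0,0,0,0],
  ],
)

```text
clock: 6.65
position: [0.4368, -0.0061, 0.1535]
ee_rot: [-0.0, 0.995, -0.097, -0.0]
contact_force: [0.6, 0.9, -2.4]
width: 0.0115
```

Request:
send_rows(
  increments=[
    [0,-0.001,0,0.003,0],
    [0,0,0,0,0],
  ],
)

```text
clock: 6.9
position: [0.4359, -0.0059, 0.1508]
ee_rot: [-0.0, 0.995, -0.097, -0.0]
contact_force: [0.7, 1.6, -2.2]
width: 0.0113
```

Request:
send_rows(
  increments=[
    [0,-0.001,0,0.003,0],
    [0,0,0,0,0],
  ],
)

```text
clock: 7.15
position: [0.4352, -0.0058, 0.1484]
ee_rot: [-0.0, 0.995, -0.097, 0.0]
contact_force: [-0.8, 2.2, 4.9]
width: 0.0113
```

Request:
send_rows(
  increments=[
    [0,-0.001,0,0.003,0],
    [0,0,0,0,0],
  ],
)

```text
clock: 7.4
position: [0.4352, -0.0058, 0.148]
ee_rot: [0.0, 0.995, -0.097, 0.002]
contact_force: [-4.6, 2.6, 22.4]
width: 0.0115
```

Request:
send_rows(
  increments=[
    [0,0,0,-0.002,0],
    [0.3,0,0,0,0],
    [0.3,0,0,0,0],
    [0.3,0,0,0,0],
  ],
)

```text
clock: 7.9
position: [0.4336, -0.0058, 0.1465]
ee_rot: [0.0, 0.995, -0.097, -0.001]
contact_force: [0.3, -0.3, 0.2]
width: 0.0255
```

Request:
send_rows(
  increments=[
    [0.3,0,0,-0.02,0],
    [0.3,0,0,-0.03,0],
    [0.3,0,0,-0.04,0],
    [0.3,0,0,-0.02,0],
  ],
)

```text
clock: 8.4
position: [0.4348, -0.0059, 0.2587]
ee_rot: [0.0, 0.995, -0.097, 0.001]
contact_force: [-1.0, -1.2, -0.5]
width: 0.0254
```

```bash
python3 - <<'E'
from h import *
rep()
for n in("wrist","scene"):
    im=manip.get_image(n); cv2.imwrite(f"pics/h_{n}.png",im[:,:,::-1])
s=cv2.imread("pics/h_scene.png")[165:300,265:390]; cv2.imwrite("pics/h2_scene.png",cv2.resize(s,None,fx=5,fy=4.4,interpolation=cv2.INTER_CUBIC))
c=manip.calibration("wrist"); np.save("h_cal.npy",c)
print(proj(c,m2w(Q,[bar(0,-.131),bar(0,-.039),bar(.05,-.131),bar(.05,-.039)])))
print(proj(manip.calibration("scene"),m2w(Q,[bar(0,-.131),bar(0,-.039)])))
E
```

```text
t 8.4 p [ 0.4348 -0.0059  0.2587] yaw -0.195 zax [ 2.4e-03 -8.0e-04 -1.0e+00] F [-1.  -1.2 -0.5] w 0.0254 q [-0.174  0.044  1.727 -0.     1.369  0.021]
[[317.5610051  247.86401973]
 [317.07217355 144.57828483]
 [321.86260542 253.35580695]
 [321.89603423 146.21608938]]
[[356.18203373 193.66565505]
 [355.95180433 216.42134922]]
```

View pics/h_wrist.png

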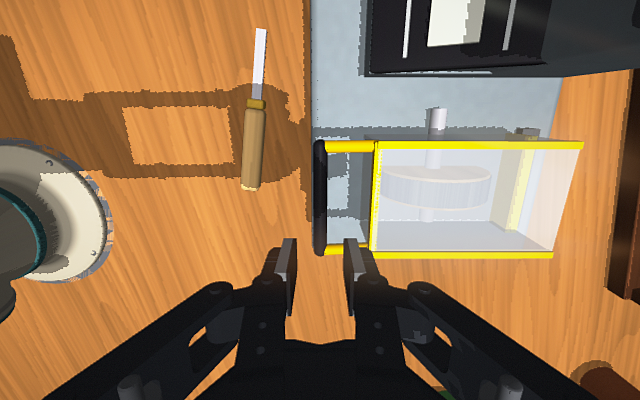

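View pics/h2_scene.png

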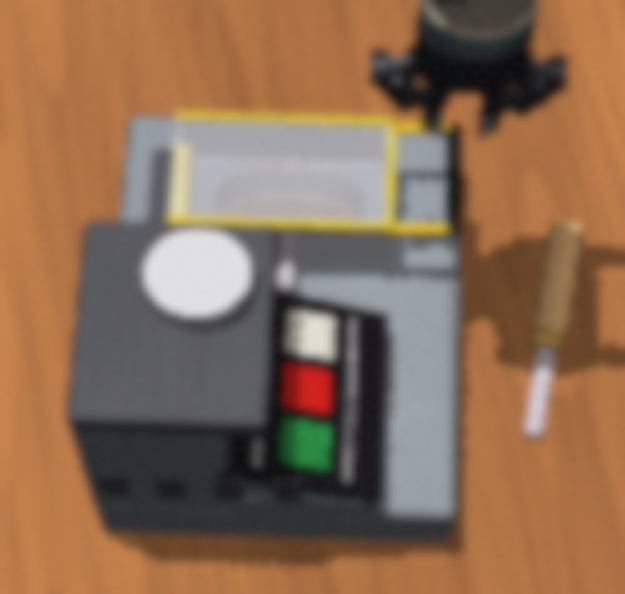

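The guard looks home: the bar ends at (320,147) and (320,250) match the model at angle 0. To confirm, I'll push on top of the bar with shut fingers.

Request:
send_rows(
  increments=[
    [0,0,0,0.03,0],
    [0,0,0,0.02,0],
    [0,0,0,0.02,0],
    [0,0,0,0.006,0],
    [0,0,0,0.004,0],
    [0,0,0,0.002,0],
  ],
)

```text
clock: 9.25
position: [0.434, -0.0057, 0.1757]
ee_rot: [0.0, 0.995, -0.097, -0.0]
contact_force: [-2.9, 0.3, 10.4]
width: -0.0
```

Request:
send_rows(
  increments=[
    [0,0,0,0.002,0],
    [0,0,0,0,0],
  ],
)

```text
clock: 9.5
position: [0.4341, -0.0057, 0.1756]
ee_rot: [0.0, 0.995, -0.097, 0.001]
contact_force: [-4.9, 0.2, 14.3]
width: -0.0003
```

Request:
send_rows(
  increments=[
    [0,0,0,-0.05,0],
    [0,0,0,-0.06,0],
    [1,0,0,-0.045,0],
    [1,0,-0.058,0,0],
    [1,0,-0.058,0,0],
    [1,0.02,-0.058,0,0],
    [1,0.027,-0.057,0,0],
    [1,0,0,0,0],
  ],
)

```text
clock: 10.5
position: [0.5267, 0.2148, 0.3268]
ee_rot: [-0.0, 0.995, -0.095, -0.0]
contact_force: [-0.9, -1.4, -0.4]
width: 0.0854
```

```bash
python3 - <<'E'
from h import *
rep()
for n in("wrist",):
    im=manip.get_image(n); cv2.imwrite(f"pics/i_{n}.png",im[:,:,::-1])
c=manip.calibration("wrist"); np.save("i_cal.npy",c)
n=.004*np.array([-np.sin(np.radians(28)),0,np.cos(np.radians(28))])
print(proj(c,m2w(Q,[[-.02,.146,.16]+n,[-.02,.1,.16]+n,[-.02,.054,.16]+n,[.002,.02,.3],[.002,.18,.3]])))
E
```

```text
t 10.5 p [0.5267 0.2148 0.3268] yaw -0.1909 zax [ 1.e-04  1.e-03 -1.e+00] F [-0.9 -1.4 -0.4] w 0.0854 q [2.640e-01 2.290e-01 1.338e+00 1.000e-03 1.574e+00 4.550e-01]
[[365.82747212 179.18472717]
 [363.85326378 218.11823184]
 [362.03935918 253.89037494]
 [415.16655978 378.75355102]
 [441.8011562  178.84755504]]
```

View pics/i_wrist.png

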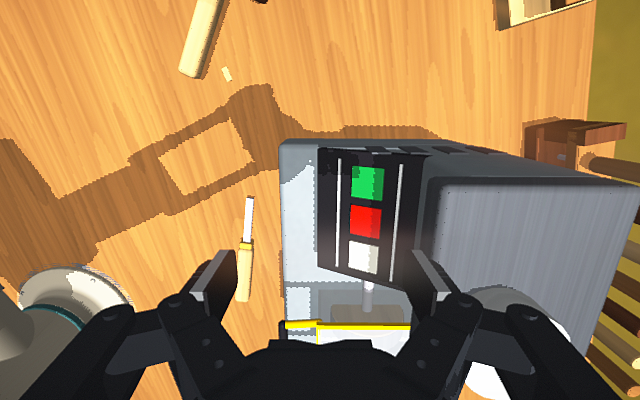

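Request:
send_rows(
  increments=[
    [1,0,0.0045,0.03,0],
    [1,0,0,0.03,0],
    [1,0,0,0.03,0],
    [1,0,0,0.02,0],
    [1,0,0,0.015,0],
    [1,0,0,0,0],
  ],
)

```text
clock: 11.3
position: [0.5229, 0.2062, 0.2025]
ee_rot: [0.0, 0.995, -0.098, -0.001]
contact_force: [0.3, -1.2, -0.4]
width: 0.0856
```

```bash
python3 - <<'E'
from h import *
rep()
for n in("wrist","scene"):
    im=manip.get_image(n); cv2.imwrite(f"pics/j_{n}.png",im[:,:,::-1])
s=cv2.imread("pics/j_scene.png")[165:300,265:390]; cv2.imwrite("pics/j2_scene.png",cv2.resize(s,None,fx=5,fy=4.4,interpolation=cv2.INTER_CUBIC))
c=manip.calibration("wrist"); np.save("j_cal.npy",c)
n=.004*np.array([-np.sin(np.radians(28)),0,np.cos(np.radians(28))])
print(proj(c,m2w(Q,[[-.018,.143,.16]+n,[-.018,.097,.16]+n])))
s,p,R=pose()
print("tip edge cand",proj(c,[p+R@np.array([.0425,0,-.013]),p+R@np.array([.0565,0,-.013])]))
print("machine tcp",Ro.from_euler('z',-Q[2]).apply(p-[Q[0],Q[1],0]))
E
```

```text
t 11.3 p [0.5229 0.2062 0.2025] yaw -0.1958 zax [-1.5e-03 -6.0e-04 -1.0e+00] F [ 0.3 -1.2 -0.4] w 0.0856 q [ 0.252  0.275  1.579 -0.     1.289  0.448]
[[396.04593247 217.68591211]
 [391.16682407 276.04128617]]
tip edge cand [[402.51654687 263.12110884]
 [429.84723951 263.10946088]]
machine tcp [-0.07238761  0.13921683  0.20391925]
```

View pics/j_wrist.png

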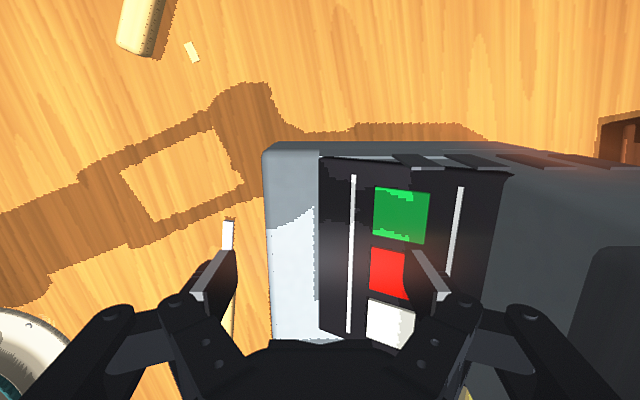

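View pics/j2_scene.png

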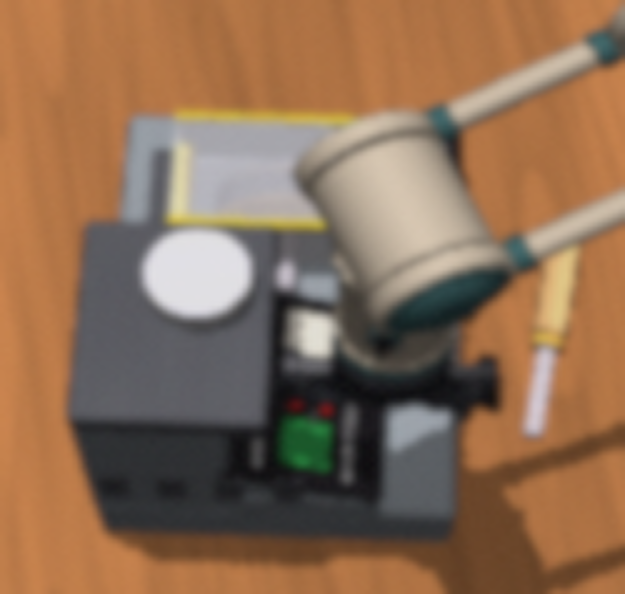

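```bash
python3 - <<'E'
from h import *
L=lambda n:np.load(f"{n}_cal.npy",allow_pickle=True).item()
def quad(n,col):
    im=cv2.imread(f"pics/{n}_wrist.png"); hsv=cv2.cvtColor(im,cv2.COLOR_BGR2HSV)
    m=cv2.inRange(hsv,(50,120,60),(80,255,255)); k,l,st,ce=cv2.connectedComponentsWithStats(m)
    i=1+np.argmax(st[1:,4]); print(n,st[i],ce[i])
    cn=max(cv2.findContours((l==i).astype(np.uint8),0,2)[0],key=cv2.contourArea)
    h=cv2.convexHull(cn); ap=cv2.approxPolyN(h,4) if hasattr(cv2,'approxPolyN') else h
    return ap.reshape(-1,2).astype(float)
qs={}
for n in "ij":
    p=quad(n,0); p=p[np.argsort(np.arctan2(*(p-p.mean(0)).T[::-1]))]; print(p); qs[n]=p
C=[]
for k in range(4):
    f=lambda P:np.ravel([proj(L(n),P)[0]-qs[n][k] for n in "ij"])
    r=least_squares(f,[.57,.2,.16]); C.append(r.x); print(Ro.from_euler('z',-Q[2]).apply(r.x-[Q[0],Q[1],0]).round(4),r.fun.round(1))
print(np.mean(C,0),Ro.from_euler('z',-Q[2]).apply(np.mean(C,0)-[Q[0],Q[1],0]))
# constrained fit: face square of known size/tilt, in machine yaw
a=np.radians(28);ex=np.array([np.cos(a),0,np.sin(a)])*.018;ey=np.array([0,.018,0])
def g(v):
    out=[]
    P=m2w(Q,[v+sx*ex+sy*ey for sx,sy in((1,1),(1,-1),(-1,-1),(-1,1))])
    for n in "ij":
        u=proj(L(n),P); 
        for t in u: out.append(qs[n][np.argmin(((qs[n]-t)**2).sum(1))]-t)
    return np.ravel(out)
r=least_squares(g,[-.018,.143,.164]); print("fit machine",r.x,r.fun.round(1))
E
```

```text
i [ 351  166   34   35 1034] [367.32301741 182.56769826]
[[352. 165.]
 [384. 168.]
 [382. 201.]
 [351. 196.]]
j [ 372  186   58   58 2719] [400.38286135 213.66936374]
[[374. 185.]
 [430. 192.]
 [424. 244.]
 [372. 234.]]
[-0.0329  0.1595  0.1414] [ 2.  -1.7 -1.3  1.1]
[-0.0037  0.1637  0.1749] [ 1.7 -2.6 -1.   1.6]
[-0.0011  0.1243  0.1679] [ 2.2 -1.8 -1.3  1.1]
[-0.0333  0.1224  0.1465] [ 2.  -0.9 -1.3  0.6]
[0.57833799 0.19940588 0.15769229] [-0.01776486  0.14247324  0.15769229]
fit machine [-0.01916528  0.14499428  0.1649178 ] [-1.8  2.3 -1.4  2.6 -1.5  2.2 -1.7  2.3  1.3 -1.9  1.3 -1.3  1.  -0.7
  0.3 -1.9]
```

Request:
send_rows(
  increments=[
    [1,-0.0065,-0.0045,0.015,0],
    [1,0,0,0.015,0],
    [1,0,0,0.008,0],
    [1,0,0,0,0],
    [1,0,0,0,0],
  ],
)

```text
clock: 12.02
position: [0.5186, 0.2127, 0.1651]
ee_rot: [-0.0, 0.995, -0.097, 0.0]
contact_force: [-0.2, 0.6, 0.2]
width: 0.0853
```

```bash
python3 - <<'E'
from h import *
rep()
im=manip.get_image("wrist"); cv2.imwrite(f"pics/k_wrist.png",im[:,:,::-1])
s,p,R=pose();c=manip.calibration("wrist")
n=.004*np.array([-np.sin(np.radians(28)),0,np.cos(np.radians(28))])
print("tip edge cand",proj(c,[p+R@np.array([.0425,0,-.013]),p+R@np.array([.0555,0,-.013])]), proj(c,m2w(Q,[[-.019,.144,.164]])))
print("machine tcp",Ro.from_euler('z',-Q[2]).apply(p-[Q[0],Q[1],0]))
E
```

```text
t 12.03 p [0.5186 0.2127 0.1651] yaw -0.1951 zax [ 5.e-04  0.e+00 -1.e+00] F [-0.2  0.6  0.2] w 0.0853 q [ 0.265  0.299  1.643 -0.     1.199  0.46 ]
tip edge cand [[402.55225242 263.06804761]
 [427.93016426 263.05750882]] [[426.53132958 249.71389876]]
machine tcp [-0.07888527  0.14405472  0.16530959]
```

View pics/k_wrist.png

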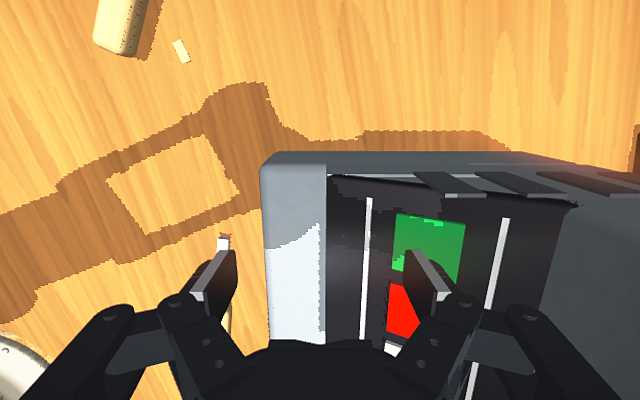

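Request:
send_rows(
  increments=[
    [1,0.002,-0.0015,0.004,0],
    [1,0.002,0,0.004,0],
    [1,0.001,0,0.002,0],
    [1,0,0,0,0],
    [1,0,0,0,0],
  ],
)

```text
clock: 12.7
position: [0.5234, 0.2131, 0.155]
ee_rot: [0.0, 0.995, -0.097, 0.0]
contact_force: [-0.4, 0.0, 0.9]
width: 0.0853
```

Request:
send_rows(
  increments=[
    [1,0.0005,0,0.001,0],
    [1,0,0,0,0],
  ],
)

```text
clock: 12.95
position: [0.5239, 0.2131, 0.154]
ee_rot: [0.0, 0.995, -0.097, 0.0]
contact_force: [0.7, -0.1, -0.4]
width: 0.0855
```

Request:
send_rows(
  increments=[
    [1,0.0005,0,0.001,0],
    [1,0,0,0,0],
  ],
)

```text
clock: 13.2
position: [0.5243, 0.2129, 0.1529]
ee_rot: [0.0, 0.995, -0.097, -0.0]
contact_force: [-0.1, -0.3, 0.4]
width: 0.0853
```

```bash
python3 - <<'E'
from h import *
rep()
im=manip.get_image("wrist"); cv2.imwrite(f"pics/l_wrist.png",cv2.resize(im[180:330,330:530,::-1],None,fx=4,fy=4,interpolation=cv2.INTER_CUBIC))
s,p,R=pose()
print("machine tcp",Ro.from_euler('z',-Q[2]).apply(p-[Q[0],Q[1],0]))
E
```

```text
t 13.2 p [0.5243 0.2129 0.1529] yaw -0.195 zax [-1.e-04 -1.e-04 -1.e+00] F [-0.1 -0.3  0.4] w 0.0853 q [ 0.263  0.317  1.649 -0.     1.176  0.458]
machine tcp [-0.07334161  0.14536203  0.15292481]
```

View pics/l_wrist.png

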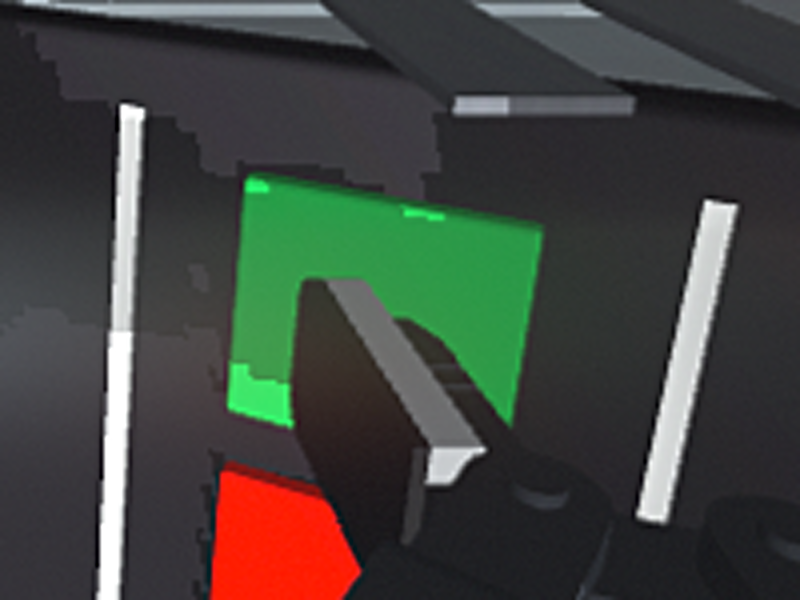

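Request:
send_rows(
  increments=[
    [1,0.003,-0.0025,-0.0015,0],
    [1,0,0,0,0],
    [1,0.0003,0,0.0006,0],
    [1,0.0002,0,0.0006,0],
    [1,0,0,0,0],
  ],
)

```text
clock: 13.88
position: [0.5282, 0.2147, 0.1531]
ee_rot: [0.0, 0.995, -0.097, -0.0]
contact_force: [0.0, -0.1, 0.4]
width: 0.0853
```

Request:
send_rows(
  increments=[
    [1,0.0003,0,0.0006,0],
    [1,0.0003,0,0.0006,0],
    [1,0,0,0,0],
  ],
)

```text
clock: 14.25
position: [0.5289, 0.2146, 0.152]
ee_rot: [0.0, 0.995, -0.097, -0.0]
contact_force: [1.1, -0.2, -0.1]
width: 0.0853
```

Request:
send_rows(
  increments=[
    [1,0.0003,0,0.0006,0],
    [1,0.0003,0,0.0006,0],
    [1,0,0,0,0],
  ],
)

```text
clock: 14.62
position: [0.5295, 0.2145, 0.1508]
ee_rot: [0.0, 0.995, -0.097, -0.0]
contact_force: [0.2, 1.1, 1.1]
width: 0.0856
```

Request:
send_rows(
  increments=[
    [1,0,0,0.0006,0],
    [1,0,0,0.0006,0],
    [1,0,0,0,0],
  ],
)

```text
clock: 15.0
position: [0.5298, 0.2145, 0.15]
ee_rot: [-0.0, 0.995, -0.097, 0.0]
contact_force: [0.6, 0.1, 3.1]
width: 0.0852
```

Request:
send_rows(
  increments=[
    [1,0,0,0.0006,0],
    [1,0,0,0.0006,0],
    [1,0,0,0,0],
  ],
)

```text
clock: 15.38
position: [0.5301, 0.2144, 0.1492]
ee_rot: [-0.0, 0.995, -0.097, 0.001]
contact_force: [0.7, -1.6, 5.7]
width: 0.0857
```

```bash
python3 - <<'E'
from h import *
rep()
im=manip.get_image("wrist"); cv2.imwrite(f"pics/m_wrist.png",cv2.resize(im[180:330,330:530,::-1],None,fx=4,fy=4,interpolation=cv2.INTER_CUBIC))
E
```

```text
t 15.38 p [0.5301 0.2144 0.1492] yaw -0.1949 zax [ 1.9e-03 -1.0e-04 -1.0e+00] F [ 0.7 -1.6  5.7] w 0.0857 q [ 2.630e-01  3.270e-01  1.643e+00 -1.000e-03  1.170e+00  4.580e-01]
```

View pics/m_wrist.png

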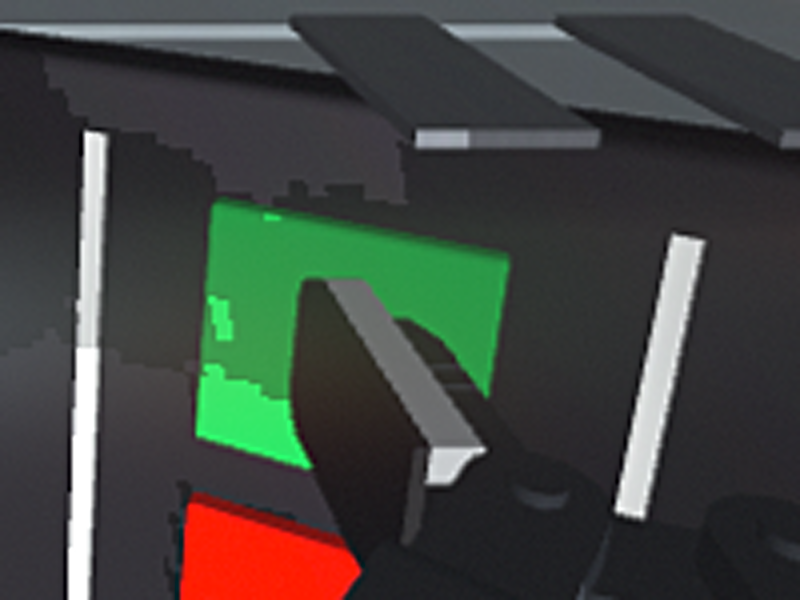

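Request:
send_rows(
  increments=[
    [1,0.0004,0,0.0008,0],
    [1,0.0004,0,0.0008,0],
    [1,0.0002,0,0.0006,0],
  ],
)

```text
clock: 15.8
position: [0.5309, 0.2143, 0.1479]
ee_rot: [-0.0, 0.995, -0.097, 0.001]
contact_force: [-3.5, -1.4, 12.9]
width: 0.0851
```

Request:
send_rows(
  increments=[
    [1,0,0,0,0],
    [1,0,0,0,0],
    [1,0,0,0,0],
    [1,0,0,0,0],
    [1,0,0,0,0],
    [1,0,0,0,0],
    [1,0,0,0,0],
    [1,0,0,0,0],
  ],
)

```text
clock: 16.8
position: [0.5308, 0.2143, 0.148]
ee_rot: [-0.0, 0.995, -0.097, 0.001]
contact_force: [-2.4, -1.2, 11.2]
width: 0.0853
```

Request:
send_rows(
  increments=[
    [1,0,0,0,0],
    [1,0,0,0,0],
    [1,-0.005,0,-0.01,0],
    [1,-0.005,0,-0.02,0],
    [1,0,0,-0.04,0],
    [1,0,0,-0.05,0],
    [1,0,0,-0.05,0],
    [1,0,0,0,0],
  ],
)

```text
clock: 17.8
position: [0.5221, 0.217, 0.3204]
ee_rot: [-0.002, 0.995, -0.097, 0.004]
contact_force: [-0.1, -0.7, 0.2]
width: 0.0853
```

```bash
python3 - <<'E'
from h import *
rep()
for n in("wrist","scene"):
    im=manip.get_image(n); cv2.imwrite(f"pics/n_{n}.png",im[:,:,::-1])
E
```

```text
t 17.8 p [0.5221 0.217  0.3204] yaw -0.1948 zax [ 0.0076  0.0025 -1.    ] F [-0.1 -0.7  0.2] w 0.0853 q [0.271 0.221 1.364 0.    1.549 0.465]
```

View pics/n_wrist.png

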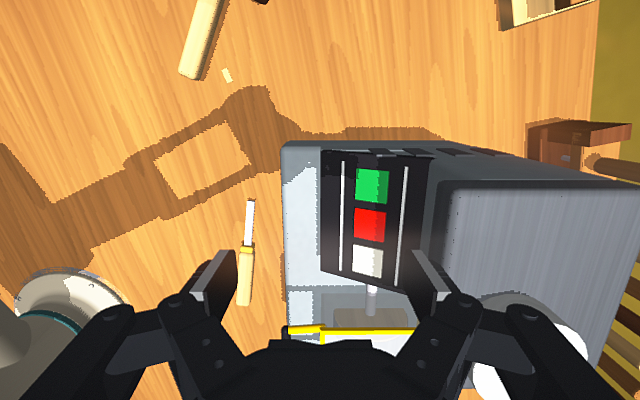

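View pics/n_scene.png

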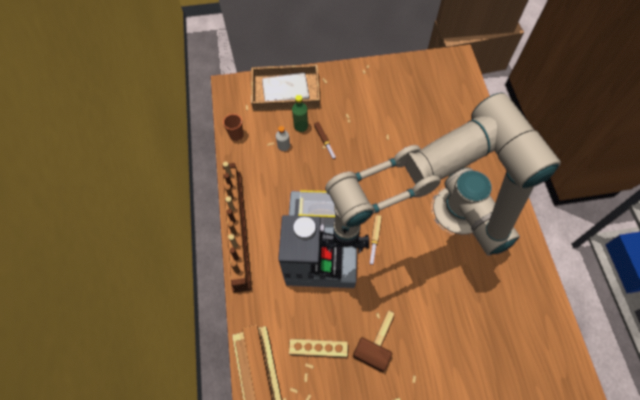

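The key reached about 12 N and is released. The guard is still down and the other objects haven't moved. I'll back away, then hand in.

Request:
send_rows(
  increments=[
    [1,-0.03,0,-0.03,0],
    [1,-0.03,0,-0.03,0],
    [1,0,0,0,0],
    [1,0,0,0,0],
  ],
)

```text
clock: 18.4
position: [0.4615, 0.2276, 0.3742]
ee_rot: [0.001, 0.995, -0.097, -0.001]
contact_force: [0.8, -0.1, -1.1]
width: 0.085
```

```bash
python3 - <<'E'
from h import *
rep()
im=manip.get_image("top"); cv2.imwrite("pics/o_top.png",im[:,:,::-1])
print(manip.sign_off())
E
```

```text
t 18.4 p [0.4615 0.2276 0.3742] yaw -0.1949 zax [-0.0029 -0.0014 -1.    ] F [ 0.8 -0.1 -1.1] w 0.085 q [ 0.323  0.137  1.343 -0.     1.665  0.518]
the job is handed in; nothing more can be done
None
```

View pics/o_top.png

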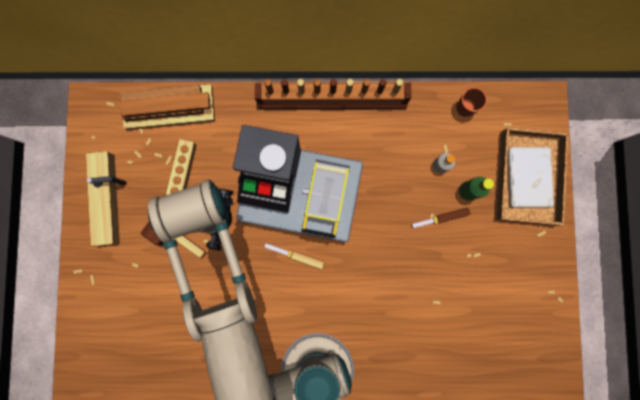

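I lowered the guard fully home, then pressed, held and released the green key. The job was handed in at 18.4 s with the arm clear of everything; sign-off gave no verdict.

- **Guard:** I gripped the bar lightly and followed its arc down until it hit a solid stop, at about 22 N. A second push on top of the bar with shut fingers was solid too, at z = 0.176 m, which matches the closed height. The guard still looks down in the last pictures.
- **Green key:** I felt for contact in 0.6 mm steps (3 N, then 6 N) and pressed to about 11–13 N. The hold was about 1.6 s, and I backed off along the key's own axis. The red and white keys were not touched.
- **Other objects:** Everything visible in the final top view lies where it was. The arm hides part of the mallet there, but nothing came near it.

**Checks that disagreed or fell short:**
- **No tilt:** The moves cannot tilt the tool, so I could not come in at 28 degrees as the text asks. I pressed with one open fingertip held vertical in front of the brow, centred on the key by the wrist image. The press was therefore along the key's axis only in motion and roughly in force, not in tool angle.
- **Position fit:** The first position estimate from the scene and top cameras differed from the wrist views by 2–4 mm. I corrected for that before pressing.
- **Bar height:** One wrist-camera measurement of the bar's left end came out about 3 cm low (0.274 against 0.303 m). I ignored it because the bar's other end measured 0.305 m and the fingers closed on the bar as planned.

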